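# Stir the drying beads, put the rod in the rinse beaker and stopper the jar

## Robot

A 7-joint arm with a two-finger parallel gripper is mounted at the origin on the work surface. World frame = base frame: x ahead of the robot, y to its left, z up, the work surface at z = 0. Lengths are in m, angles in degrees, forces in N, time in s.
With the tool pointing down it reaches from about 0.4 to 0.875 m from the base axis. Payload 6.5 kg.
Tool frame: the origin (TCP) lies midway between the tips of the shut fingers; the grasp point (between the pads) lies 19 mm behind it (grasp_offset is the distance from the TCP to the grasp point, in m); z points along the fingers, y is the line along which they close (so a half turn about z gives the same grasp; the last joint's range is limited). The gripper opens to 85 mm and grips with 20 to 120 N. Pads are 22 mm wide; open, the fingers measure 114 mm over their backs; the gripper's body (76 mm by 85 mm) begins 54 mm behind the grasp point. The pads swing forward as they close: fully open they stand 13 mm farther back than shut.
Start: joints at [61.009, 30.733, -0.252, 88.115, 0.149, 61.152, -4.079], TCP at [0.277, -0.588, 0.231] pointing down, gripper open.
Joint ranges: [-154.64, 154.64], [-21.42, 123.67], [-72.66, 72.17], [13.99, 137.28], [-74.86, 254.86], [10.95, 109.41], [-158.01, 158.01]. Speed limits (degrees/s): [136.94, 136.94, 180, 180, 180, 180, 180].

## Interface

Orientations are given as a 3x3 rotation matrix whose columns are the frame's x, y, z axes.
In Python, from rig import * gives the robot as it stands.
- The arm moves only by the tool drive_tool, never from a script. Its argument "targets" is one flat list of numbers, 7 for each row, row after row: the opening, from 0 (shut) to 1 (fully open), then the shift along the tool's x, y, z each as a share of 10 cm, from -1 to 1, then the turn, a rotation vector about the tool's x, y, z each as a share of 90 degrees, from -1 to 1. A call has exactly 10 rows; each row is the pose to reach, as a shift and turn from the pose commanded when the call began, along the tool's axes at that moment; what a row does not reach only later rows make up. A row lasts 1/12 s, in which the tool goes at most 41.7 mm and 7.16 degrees, less where a joint would pass 70% of its speed; a pose out of reach is approached as far as the arm can. A call with a number of a shift or a turn outside -1 to 1 is refused whole. A call with a gripper value outside its range is refused whole. The fingers move at their own pace and stop on an object; the grip force is fixed at half the most. Time passes only in rows, so rows that repeat a pose let the fingers close, or fill a call up. It gives the time, the measured TCP pose, the force, the opening and the grip force at its end, in the units of the state.
- read_state(): the state, without advancing time (a new reading comes with each control period).
- capture(name): name is "scene" or "top"; returns a dict with "pixels" (384x512x3 uint8, red, green, blue), "intrinsics" (3x3 intrinsics, pixels), "dist_coeffs" ([k1, k2, p1, p2, k3] as OpenCV has them; the pictures are not rectified), "xyz" and "orientation" of the camera in the world. Camera axes: x right, y down, z forward; pixel columns grow to the right and rows downward; lengths in m; the calibration is good to about 2 mm. A picture is of the moment at which its call begins. There is no depth.
- sign_off(): hands the job in; it is judged then, once.
The state is a dict: "time_s": time; "joint_positions": joint angles; "qd": joint speeds; "joint_efforts": joint torques, N m; "tool_pos": TCP position; "tcp_rot": TCP orientation; "force": force on the tool from outside, world axes, zero at the start; "wrist_torque": the same for the moment, N m; "gripper_width": finger opening in m; "finger_force": force on a finger pad.
Only numpy, scipy, OpenCV 4.12 (cv2) and the standard library are available. Lean on these libraries where they do the work, as an engineer would, in place of code of your own. Each camera call takes 0.05 s, during which the arm holds its last target. There are 200 camera calls.

## Task

The porcelain drying beads have run together on one side of the open glass jar: take the stirring rod from the yellow tube rack and stir them round with it, until every bead has been carried well away (by at least two bead widths) from where it lay. Then lower the used rod, tip down, to the bottom of the empty white rinse beaker and leave it there; do not drop it in. Finally lower the cork stopper into the jar's mouth until it is fully home, with all the beads inside; do not shove the jar or the beaker about, touch the beads only with the rod, and leave everything else as it stands.

Things in the scene. Friction and masses are not known exactly. Their poses are not given: they have to be found in the camera images.
- jar: open clear glass jar, upright round pot, outside diameter 84, height 90, wall 4, inside diameter 76, inner floor 6 above its underside, loose, about 0.65 kg. Origin: centre of the underside, z up.
- bead0_center (a point): centre of one of five white glazed porcelain beads, balls of diameter 16, in one layer on the floor of the jar, at the start side by side along about 185 degrees of the wall, the rest of the floor being free
- bead1_center (a point): centre of one of five white glazed porcelain beads, balls of diameter 16, in one layer on the floor of the jar, at the start side by side along about 185 degrees of the wall, the rest of the floor being free
- bead2_center (a point): centre of one of five white glazed porcelain beads, balls of diameter 16, in one layer on the floor of the jar, at the start side by side along about 185 degrees of the wall, the rest of the floor being free
- bead3_center (a point): centre of one of five white glazed porcelain beads, balls of diameter 16, in one layer on the floor of the jar, at the start side by side along about 185 degrees of the wall, the rest of the floor being free
- bead4_center (a point): centre of one of five white glazed porcelain beads, balls of diameter 16, in one layer on the floor of the jar, at the start side by side along about 185 degrees of the wall, the rest of the floor being free
- rod: stirring rod, 200 long: white round rod, diameter 10, with a black round handle, diameter 18, from 140 to 200 above the tip; 50 g. At the start it stands upright with some play in a hole of the yellow rack, tip 6 above the bench, its handle higher than the tubes beside it. Origin: centre of the lower end (tip), z along the rod towards the handle.
- rod_tip (a point): lower end of the rod, on its axis
- rod_grip (a point): point on the rod's axis in the middle of the black handle, 172 above the tip: where to grip
- rack: yellow plastic tube rack, fixed, 170 (its x) by 76 (its y), top plate at 60 height; holds capped tubes up to 106 high at its +x half; the rod's hole lies at x = -50, y = 0 and is 12.5 square. Origin: centre of the underside.
- beaker: empty white plastic rinse beaker, upright, outside diameter 68, wall 3, height 110, inner floor 6 above its underside, loose, 0.4 kg. Origin: centre of the underside, z up.
- stopper: cork stopper standing plug down on the bench: tapered round plug 25 high, diameter 60 below and 72 at its top; then a flange, diameter 90, from 25 to 33, that comes to rest on the jar's rim; then a round knob, diameter 26, from 33 to 65. About 0.12 kg. Origin: centre of the plug's lower end, z up.
- stopper_knob (a point): point on the stopper's axis in the knob, 55 above the plug's lower end: where to grip (lower, the fingertips meet the flange)
- dishes: bystander: stack of four petri dishes, diameter 90, 60 high. Origin: centre of the underside
- wash_bottle: bystander: white plastic bottle, diameter 64, 170 high. Origin: centre of the underside
- amber_jar: bystander: small closed amber jar, diameter 48, 65 high. Origin: centre of the underside
- vial: bystander: small capped vial, diameter 24, 48 high. Origin: centre of the underside
- bead0: the bead of point bead0_center (its origin turns with it: use the point)
- bead1: the bead of point bead1_center (its origin turns with it: use the point)
- bead2: the bead of point bead2_center (its origin turns with it: use the point)
- bead3: the bead of point bead3_center (its origin turns with it: use the point)
- bead4: the bead of point bead4_center (its origin turns with it: use the point)
Things that resemble listed ones, but are neither listed nor needed, are in the scene too. There is more than one size of the rod; the job needs the largest.

How it is judged:
By the outcome, as a careful person would: the job done as asked, in the order asked, and still so for the second after the job is handed in, with the robot touching nothing.
It also fails if it takes over 61 s, if anything falls off the work surface, if the arm or the gripper's body presses on something with over 40 N, if the wrist force passes 120 N, or if a joint passes its speed limit or range.

## Working session

There is one attempt and no reset: what is moved stays moved. The work goes in short steps, Python scripts to look and compute and a tool call to move; the robot and the scene stay as the last step left them, time stands still between calls to the robot, and variables do not carry over. Pictures are saved under pics/ and viewed, at most 11 in all, crops included, and the job is handed in when it is done.

Besides the shell and the picture viewer there is one more tool, called after "Call:" as a command line: name --argument value ..., lists and objects as JSON in quotes. drive_tool: Moves the arm, as the interface text tells. Its arguments: {"type":"object","properties":{"targets":{"type":"array","items":{"type":"number"}}},"required":["targets"]}

```bash
ls; mkdir -p pics
python3 - <<'E'
from rig import *
import cv2,numpy as np,pickle
d={}
for n in("scene","top"):
    c=capture(n);d[n]=c
    cv2.imwrite(f"pics/{n}0.png",cv2.resize(c["pixels"][:,:,::-1],(800,600),interpolation=cv2.INTER_CUBIC))
    print(n,c["intrinsics"],c["dist_coeffs"],c["xyz"],c["orientation"])
pickle.dump(d,open("c0.pkl","wb"))
s=read_state();print({k:s[k] for k in("time_s","tool_pos","tcp_rot","force","gripper_width")})
E
```

```text
pics
scene [[496.61180389   0.         250.27913499]
 [  0.         496.61180389 191.05824044]
 [  0.           0.           1.        ]] [-0.09565911  0.          0.          0.          0.        ] [ 1.44961063 -0.3871611   0.7889258 ] [[ 0.45324877  0.50988528 -0.73115153]
 [ 0.89107634 -0.28072692  0.35661654]
 [-0.02342039 -0.81314783 -0.58158584]]
top [[351.53032603   0.         257.32581191]
 [  0.         351.53032603 191.35892757]
 [  0.           0.           1.        ]] [0.02810491 0.         0.         0.         0.        ] [0.45802028 0.0148931  1.01066079] [[ 0.01110009 -0.99082144  0.13472066]
 [-0.99982069 -0.00893046  0.01669834]
 [-0.01534195 -0.13488185 -0.99074291]]
{'time_s': 0.1, 'tool_pos': array([ 0.27647604, -0.58763483,  0.23049689]), 'tcp_rot': array([[ 9.04814005e-01,  4.25806270e-01, -7.97480096e-04],
       [ 4.25806996e-01, -9.04812961e-01,  1.38109147e-03],
       [-1.33492920e-04, -1.58920351e-03, -9.99998728e-01]]), 'force': array([-0.04023113,  0.09137583, -0.11054065]), 'gripper_width': 0.08520348231500444}
```

View pics/scene0.png

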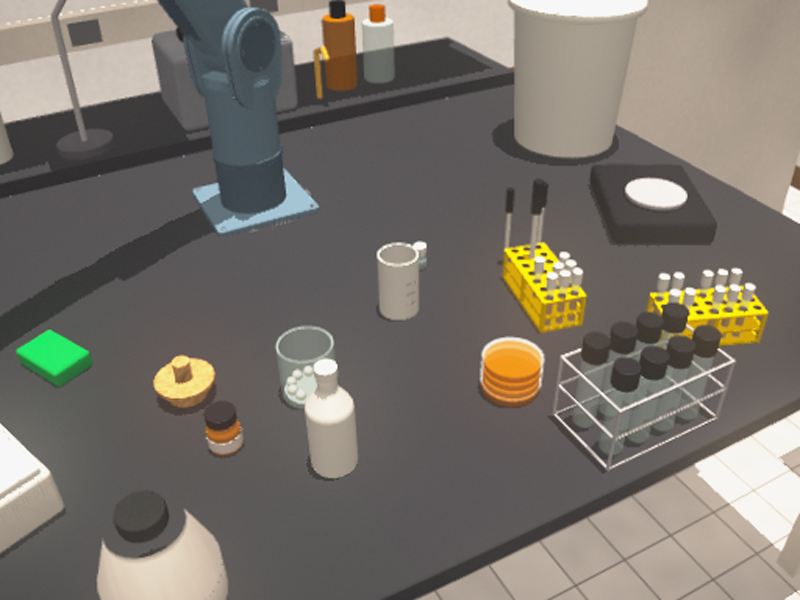

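View pics/top0.png

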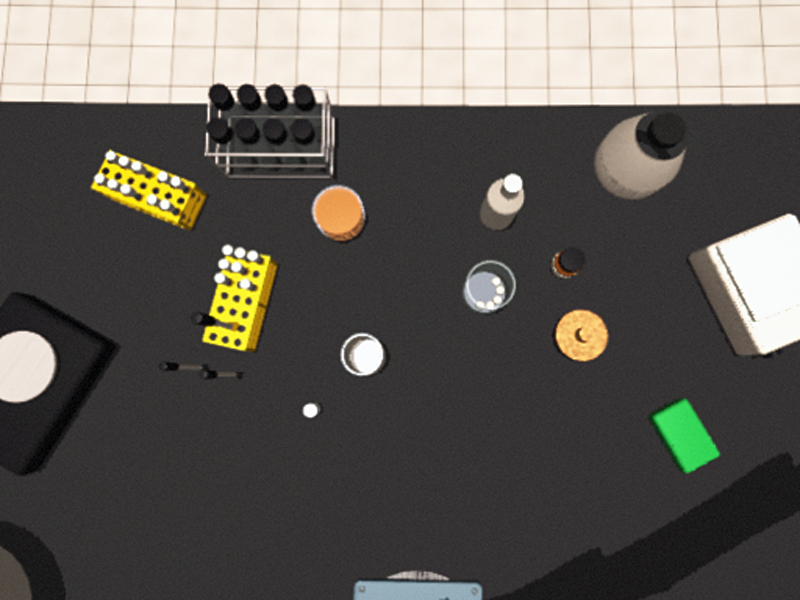

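The scene view (800x600 px) shows the jar at (305,365), beaker (398,280), stopper (184,380), and the target rod in the rack with its handle at about (540,190). Two smaller rods stand beside it. In the top view the jar is at (489,287), beaker (363,355), stopper (582,335), rack (240,300) and rod handle end (200,318).

```bash
cat > h.py <<'E'
import numpy as np,cv2
def ray(c,p):
    u=cv2.undistortPoints(np.array([[p]],float),np.array(c["intrinsics"]),np.array(c["dist_coeffs"])).ravel()
    d=np.array(c["orientation"])@np.array([u[0],u[1],1]);return np.array(c["xyz"]),d/np.linalg.norm(d)
def onz(c,p,z):
    o,d=ray(c,p);return o+d*(z-o[2])/d[2]
def tri(c1,p1,c2,p2):
    o1,d1=ray(c1,p1);o2,d2=ray(c2,p2)
    t=np.linalg.lstsq(np.c_[d1,-d2],o2-o1,rcond=None)[0]
    a=o1+d1*t[0];b=o2+d2*t[1];return (a+b)/2,np.linalg.norm(a-b)
def proj(c,P):
    R=np.array(c["orientation"]).T
    return cv2.projectPoints(np.array(P,float).reshape(-1,3),cv2.Rodrigues(R)[0],-R@np.array(c["xyz"]),np.array(c["intrinsics"]),np.array(c["dist_coeffs"]))[0].reshape(-1,2)
def circfit(X):
    X=np.array(X);s=np.linalg.lstsq(np.c_[2*X[:,:2],np.ones(len(X))],(X[:,:2]**2).sum(1),rcond=None)[0]
    return s[:2],np.sqrt(s[2]+s[0]**2+s[1]**2)
def tiles(specs,name,sc=5,w=53,h=60,cols=3):
    out=[]
    for c,(x,y) in specs:
        t=cv2.resize(c["pixels"][y:y+h,x:x+w,::-1],(w*sc,h*sc),interpolation=cv2.INTER_CUBIC)
        for k in range(0,w,10):cv2.putText(t,str(x+k),(k*sc,8),0,.3,(0,255,255));cv2.line(t,(k*sc,10),(k*sc,16),(0,255,255))
        for k in range(10,h,10):cv2.putText(t,str(y+k),(0,k*sc+3),0,.3,(0,255,255));
        out.append(t)
    cv2.imwrite(name,np.vstack([np.hstack(out[i:i+cols]) for i in range(0,len(out),cols)]))
E
python3 - <<'E'
from h import *
import pickle
d=pickle.load(open("c0.pkl","rb"));T,S=d["top"],d["scene"]
tiles([(T,(285,150)),(T,(118,178)),(T,(208,198)),(S,(172,205)),(S,(310,110)),(S,(94,215))],"pics/t1.png")
def blobs(c,m,amin):
    n,l,st,ce=cv2.connectedComponentsWithStats(m.astype(np.uint8));return [(st[i].tolist(),ce[i].round(1)) for i in range(1,n) if st[i][4]>amin]
for nm,c in d.items():
    hsv=cv2.cvtColor(c["pixels"],cv2.COLOR_RGB2HSV);H,s,v=cv2.split(hsv)
    print(nm,"yellow",blobs(c,(H>24)&(H<34)&(s>200)&(v>120),150))
    print(nm,"cork",blobs(c,(H>10)&(H<24)&(s>80)&(s<215)&(v>110),100))
E
```

```text
scene yellow [([323, 158, 36, 37, 321], array([339.4, 175. ])), ([440, 185, 51, 20, 358], array([461.7, 197.3]))]
scene cork [([201, 8, 27, 55, 873], array([215.1,  33.5])), ([321, 161, 52, 53, 105], array([341.2, 196. ])), ([349, 191, 24, 11, 139], array([359.8, 195.6])), ([308, 218, 39, 42, 967], array([326.9, 239.6])), ([98, 227, 40, 34, 526], array([117.7, 244.1])), ([131, 268, 23, 16, 191], array([143.1, 277.4]))]
top yellow [([59, 102, 62, 41, 657], array([ 91.5, 122.1])), ([130, 164, 43, 60, 961], array([151.4, 194.6]))]
top cork [([201, 120, 32, 34, 818], array([216.7, 136.5])), ([356, 198, 34, 33, 863], array([372.1, 214.1]))]
```

View pics/t1.png

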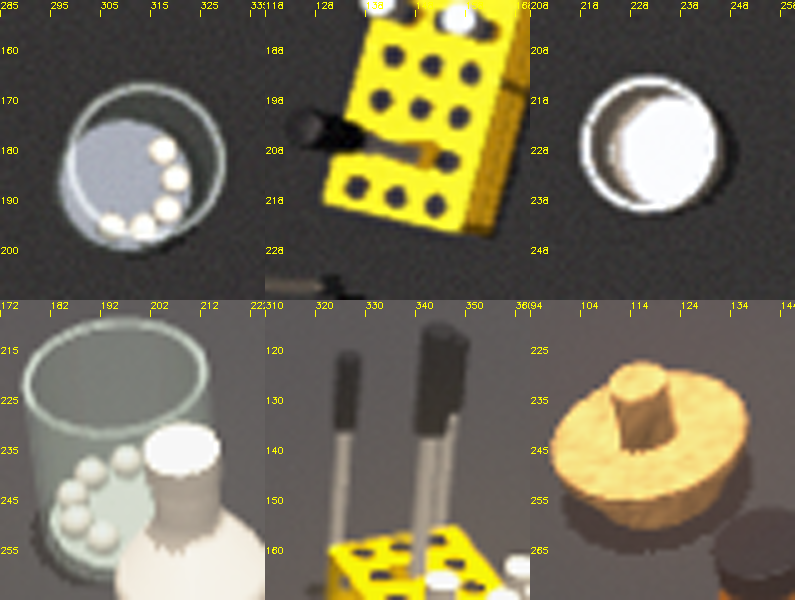

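The tile view gives these positions in native pixels:
- **Top view:** jar rim centre (314,182.5) and floor disc (310,187). Beads at (317.6,180), (320,185.6), (318.6,191.6), (313.6,195.6) and (307.4,194.8). Beaker rim at (231.8,226.7). Rod handle end at (126.6,203.6), with its hole at about (146.7,208.5).
- **Scene view:** the big handle is in front at x≈345, with a smaller one partly behind it.

Run:
```python
from h import *
import pickle
d=pickle.load(open("c0.pkl","rb"));T,S=d["top"],d["scene"]
P=lambda n,v:print(n,np.round(v,4))
P("jar rim",onz(T,(314,182.5),.09));P("jar floor",onz(T,(310,187),.006));P("jar rim S",onz(S,(195,220.4),.09))
for e in((298,182.5),(330,182.5),(314,166.6),(314,198)):P(" e",onz(T,e,.09))
jc=onz(T,(314,182.5),.09)[:2]
for b in((317.6,180),(320,185.6),(318.6,191.6),(313.6,195.6),(307.4,194.8)):
    q=onz(T,b,.014)[:2]-jc;P(" bead r,ang",[np.hypot(*q),np.degrees(np.arctan2(q[1],q[0]))])
P("beaker rim",onz(T,(231.8,226.7),.11))
P("hole",onz(T,(146.7,208.5),.06));P("rodtop",onz(T,(126.6,203.6),.206));P("handlebot",onz(T,(137.4,206.4),.146))
h=onz(T,(146.7,208.5),.06);t=onz(T,(126.6,203.6),.206)
P("proj S top,hbot,hole",proj(S,[t,onz(T,(137.4,206.4),.146),h]))
P("small rods base",[onz(T,(131,235),0),onz(T,(153.6,240),0)])
# rack rectangle (top plate)
hsv=cv2.cvtColor(T["pixels"],cv2.COLOR_RGB2HSV);H,s,v=cv2.split(hsv)
m=((H>24)&(H<34)&(s>200)&(v>200)).astype(np.uint8);m[:,180:]=0;m[:160]=0
m=cv2.morphologyEx(m,cv2.MORPH_CLOSE,np.ones((7,7)))
c=max(cv2.findContours(m,0,2)[0],key=cv2.contourArea);print(cv2.minAreaRect(c))
# stopper: flange ellipse + knob
m=((H>10)&(H<24)&(s>80)&(s<215)&(v>110)).astype(np.uint8);m[:,:340]=0
c=max(cv2.findContours(m,0,2)[0],key=cv2.contourArea)
P("stopper fl",circfit([onz(T,p[0],.033) for p in c])[0]);print(circfit([onz(T,p[0],.033) for p in c])[1])
hs=cv2.cvtColor(S["pixels"],cv2.COLOR_RGB2HSV);H,s,v=cv2.split(hs)
P("knob top S tile",onz(S,(94+(640-530)/5,215+(375-300)/5),.065))
# beaker bottom rim check scene
tiles([(S,(235,150)),(S,(310,110)),(T,(340,180))],"pics/t2.png")
```

```text
jar rim [ 0.6082 -0.1192  0.09  ]
jar floor [ 0.6087 -0.1198  0.006 ]
jar rim S [ 0.612  -0.1189  0.09  ]
 e [ 0.6078 -0.077   0.09  ]
 e [ 0.6086 -0.1613  0.09  ]
 e [ 0.651  -0.1196  0.09  ]
 e [ 0.5669 -0.1187  0.09  ]
 bead r,ang [ 2.91000e-02 -4.73357e+01]
 bead r,ang [ 2.83000e-02 -8.27509e+01]
 bead r,ang [ 2.750000e-02 -1.199971e+02]
 bead r,ang [ 2.71000e-02 -1.59421e+02]
 bead r,ang [2.460000e-02 1.609267e+02]
beaker rim [0.4889 0.0942 0.11  ]
hole [0.5376 0.331  0.06  ]
rodtop [0.5363 0.3293 0.206 ]
handlebot [0.5354 0.3257 0.146 ]
proj S top,hbot,hole [[343.432  115.6227]
 [340.2318 136.3449]
 [339.803  163.8982]]
small rods base [[0.4663 0.3916 0.    ]
 [0.4528 0.3263 0.    ]]
((150.829833984375, 191.08731079101562), (28.148181915283203, 62.18189239501953), 14.826481819152832)
stopper fl [ 0.5308 -0.2859]
0.04496725494110426
knob top S tile [ 0.5277 -0.2834  0.065 ]
```

Call:
drive_tool --targets '[0.6,0.08,-0.07,0,0,0,-0.02,0.6,0.16,-0.15,0,0,0,-0.04,0.6,0.24,-0.22,0,0,0,-0.07,0.6,0.32,-0.29,0,0,0,-0.09,0.6,0.4,-0.37,0,0,0,-0.11,0.6,0.47,-0.44,0,0,0,-0.13,0.6,0.55,-0.51,0,0,0,-0.15,0.6,0.63,-0.59,0,0,0,-0.18,0.6,0.71,-0.66,0,0,0,-0.2,0.6,0.79,-0.735,0,0,0,-0.22]'

```text
time_s: 0.93
tool_pos: [0.3174, -0.487, 0.2313]
tcp_rot: [[0.705, 0.709, 0.0], [0.709, -0.705, -0.0], [-0.0, 0.0, -1.0]]
force: [-0.1, 0.2, 0.2]
gripper_width: 0.0513
finger_force: 0.0
```

Call:
drive_tool --targets '[0.6,0.1,-0.06,0,0,0,0,0.6,0.2,-0.11,0,0,0,0,0.6,0.3,-0.17,0,0,0,0,0.6,0.4,-0.23,0,0,0,0,0.6,0.5,-0.29,0,0,0,0,0.6,0.6,-0.34,0,0,0,0,0.6,0.7,-0.4,0,0,0,0,0.6,0.8,-0.46,0,0,0,0,0.6,0.9,-0.51,0,0,0,0,0.6,1,-0.57,0,0,0,0]'

```text
time_s: 1.77
tool_pos: [0.3477, -0.376, 0.2313]
tcp_rot: [[0.707, 0.707, 0.0], [0.707, -0.707, -0.0], [-0.0, 0.0, -1.0]]
force: [-1.1, 0.9, -0.5]
gripper_width: 0.0512
finger_force: 0.0
```

Call:
drive_tool --targets '[0.6,0.1,-0.06,0,0,0,0,0.6,0.2,-0.11,0,0,0,0,0.6,0.3,-0.17,0,0,0,0,0.6,0.4,-0.23,0,0,0,0,0.6,0.5,-0.29,0,0,0,0,0.6,0.6,-0.34,0,0,0,0,0.6,0.7,-0.4,0,0,0,0,0.6,0.8,-0.46,0,0,0,0,0.6,0.9,-0.51,0,0,0,0,0.6,1,-0.57,0,0,0,0]'

```text
time_s: 2.6
tool_pos: [0.3781, -0.265, 0.2313]
tcp_rot: [[0.707, 0.707, 0.0], [0.707, -0.707, -0.0], [0.0, 0.0, -1.0]]
force: [0.6, 0.6, 0.5]
gripper_width: 0.0511
finger_force: 0.0
```

Call:
drive_tool --targets '[0.6,0.1,-0.06,0,0,0,0,0.6,0.2,-0.11,0,0,0,0,0.6,0.3,-0.17,0,0,0,0,0.6,0.4,-0.23,0,0,0,0,0.6,0.5,-0.29,0,0,0,0,0.6,0.6,-0.34,0,0,0,0,0.6,0.7,-0.4,0,0,0,0,0.6,0.8,-0.46,0,0,0,0,0.6,0.9,-0.51,0,0,0,0,0.6,1,-0.57,0,0,0,0]'

```text
time_s: 3.43
tool_pos: [0.4084, -0.1539, 0.2313]
tcp_rot: [[0.707, 0.707, 0.0], [0.707, -0.707, -0.0], [0.0, 0.0, -1.0]]
force: [0.2, -0.5, -0.8]
gripper_width: 0.0514
finger_force: 0.0
```

Call:
drive_tool --targets '[0.6,0.1,-0.06,0,0,0,0,0.6,0.2,-0.11,0,0,0,0,0.6,0.3,-0.17,0,0,0,0,0.6,0.4,-0.23,0,0,0,0,0.6,0.5,-0.29,0,0,0,0,0.6,0.6,-0.34,0,0,0,0,0.6,0.7,-0.4,0,0,0,0,0.6,0.8,-0.46,0,0,0,0,0.6,0.9,-0.51,0,0,0,0,0.6,1,-0.57,0,0,0,0]'

```text
time_s: 4.27
tool_pos: [0.4386, -0.0429, 0.2313]
tcp_rot: [[0.707, 0.707, 0.0], [0.707, -0.707, -0.0], [0.0, 0.0, -1.0]]
force: [-0.0, 0.4, -0.0]
gripper_width: 0.051
finger_force: 0.0
```

Call:
drive_tool --targets '[0.6,0.1,-0.06,0,0,0,0,0.6,0.2,-0.11,0,0,0,0,0.6,0.3,-0.17,0,0,0,0,0.6,0.4,-0.23,0,0,0,0,0.6,0.5,-0.29,0,0,0,0,0.6,0.6,-0.34,0,0,0,0,0.6,0.7,-0.4,0,0,0,0,0.6,0.8,-0.46,0,0,0,0,0.6,0.9,-0.51,0,0,0,0,0.6,1,-0.57,0,0,0,0]'

```text
time_s: 5.1
tool_pos: [0.4689, 0.0681, 0.2313]
tcp_rot: [[0.707, 0.707, 0.0], [0.707, -0.707, -0.0], [-0.0, 0.0, -1.0]]
force: [0.3, 0.1, -0.2]
gripper_width: 0.0515
finger_force: 0.0
```

Call:
drive_tool --targets '[0.6,0.1,-0.06,0,0,0,0,0.6,0.2,-0.11,0,0,0,0,0.6,0.3,-0.17,0,0,0,0,0.6,0.4,-0.23,0,0,0,0,0.6,0.5,-0.29,0,0,0,0,0.6,0.6,-0.34,0,0,0,0,0.6,0.7,-0.4,0,0,0,0,0.6,0.8,-0.46,0,0,0,0,0.6,0.9,-0.51,0,0,0,0,0.6,1,-0.57,0,0,0,0]'

```text
time_s: 5.93
tool_pos: [0.4997, 0.1791, 0.2312]
tcp_rot: [[0.707, 0.707, -0.0], [0.707, -0.707, -0.0], [-0.0, 0.0, -1.0]]
force: [-0.5, -0.6, 0.3]
gripper_width: 0.051
finger_force: 0.0
```

Call:
drive_tool --targets '[0.6,0.1,-0.06,0,0,0,0,0.6,0.2,-0.11,0,0,0,0,0.6,0.3,-0.17,0,0,0,0,0.6,0.4,-0.23,0,0,0,0,0.6,0.5,-0.29,0,0,0,0,0.6,0.6,-0.34,0,0,0,0,0.6,0.7,-0.4,0,0,0,0,0.6,0.8,-0.46,0,0,0,0,0.6,0.9,-0.51,0,0,0,0,0.6,1,-0.57,0,0,0,0]'

```text
time_s: 6.77
tool_pos: [0.5302, 0.29, 0.2312]
tcp_rot: [[0.707, 0.707, 0.0], [0.707, -0.707, -0.0], [-0.0, 0.0, -1.0]]
force: [-0.1, -0.5, -0.0]
gripper_width: 0.0514
finger_force: 0.0
```

Call:
drive_tool --targets '[0.6,0.11,-0.08,0,0,0,0,0.6,0.22,-0.16,0,0,0,0,0.6,0.332,-0.233,0,0,0,0,0.6,0.332,-0.233,0.1,0,0,0,0.6,0.332,-0.233,0.22,0,0,0,0.6,0.332,-0.233,0.34,0,0,0,0.6,0.332,-0.233,0.46,0,0,0,0.6,0.332,-0.233,0.58,0,0,0,0.6,0.332,-0.233,0.72,0,0,0,0.6,0.332,-0.233,0.72,0,0,0]'

```text
time_s: 7.6
tool_pos: [0.5352, 0.3272, 0.1556]
tcp_rot: [[0.707, 0.707, -0.004], [0.707, -0.707, -0.003], [-0.005, -0.001, -1.0]]
force: [-0.4, -0.1, 0.0]
gripper_width: 0.0514
finger_force: 0.0
```

Call:
drive_tool --targets '[0,0,0,0,0,0,0,0,0,0,0,0,0,0,0,0,0,0,0,0,0,0,0,0,0,0,0,0,0,0,0,0,0,0,0,0,0,0,0,0,0,0,0,0,0,0,0,0,0,0,0,0,-0.05,0,0,0,0,0,0,-0.1,0,0,0,0,0,0,-0.2,0,0,0]'

```text
time_s: 8.43
tool_pos: [0.536, 0.3288, 0.1788]
tcp_rot: [[0.707, 0.707, -0.002], [0.707, -0.707, -0.001], [-0.002, -0.001, -1.0]]
force: [0.3, 0.7, -0.8]
gripper_width: 0.0166
finger_force: 58.5
```

Run:
```python
from h import *
from rig import *
import pickle
T,S=capture("top"),capture("scene");pickle.dump({"top":T,"scene":S},open("c1.pkl","wb"))
tiles([(T,(110,165)),(S,(300,85))],"pics/t3.png",sc=6,w=65,h=95,cols=2)
```

```text
(no output)
```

View pics/t3.png

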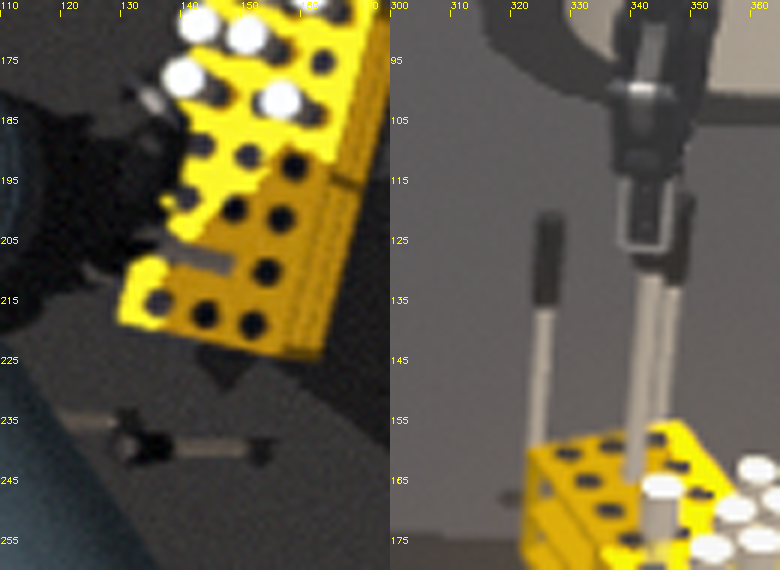

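The left tile (top) shows the handle gripped, with the white rod entering its hole near px (148.5,208.5). In the scene tile the rod hangs from the fingers at (343.7,130) down to (340.5,165). I'll check its lean against the vertical.

Run:
```python
from h import *
import pickle
d=pickle.load(open("c1.pkl","rb"));T,S=d["top"],d["scene"]
x,y=.5365,.3295
for z in(.166,.11,.06):print(z,proj(T,[x,y,z]).round(1),proj(S,[x,y,z]).round(1))
# rod centre columns per row in scene
g=S["pixels"].astype(int).sum(2)
for r in (134,140,146,152): 
    row=g[r,335:356]; print(r,row.tolist())
gt=T["pixels"]
for c in (138,141,144,147): print(c,[tuple(p) for p in gt[203:213,c].tolist()])
```

```text
0.166 [[132.9 205.2]] [[342.3 129.5]]
0.11 [[140.9 207.2]] [[340.6 148. ]]
0.06 [[147.2 208.9]] [[339.1 163.9]]
134 [282, 285, 289, 287, 288, 283, 379, 445, 473, 460, 412, 453, 478, 354, 287, 289, 289, 289, 288, 289, 287]
140 [284, 287, 288, 287, 291, 320, 417, 471, 476, 408, 433, 477, 383, 300, 289, 290, 291, 289, 290, 289, 289]
146 [290, 290, 289, 290, 293, 388, 460, 479, 439, 440, 473, 433, 334, 289, 292, 291, 295, 290, 291, 288, 292]
152 [295, 288, 290, 291, 346, 432, 478, 479, 430, 451, 483, 379, 294, 296, 294, 294, 296, 296, 296, 293, 293]
138 [(165, 153, 53), (87, 76, 60), (78, 68, 65), (86, 79, 72), (85, 80, 76), (88, 76, 63), (138, 106, 22), (187, 139, 16), (182, 132, 7), (182, 136, 15)]
141 [(254, 250, 44), (254, 246, 38), (161, 137, 49), (84, 77, 68), (84, 77, 75), (97, 90, 74), (147, 113, 49), (184, 132, 11), (184, 136, 19), (182, 135, 9)]
144 [(185, 136, 8), (185, 135, 11), (180, 133, 26), (124, 96, 49), (87, 76, 71), (87, 81, 72), (99, 88, 69), (164, 123, 29), (187, 138, 16), (187, 138, 18)]
147 [(185, 137, 13), (188, 138, 17), (184, 135, 13), (169, 121, 21), (105, 85, 49), (83, 76, 72), (87, 79, 77), (110, 94, 71), (166, 123, 29), (188, 137, 16)]
```

Call:
drive_tool --targets '[0,0,0,-0.08,0,0,0,0,0,0,-0.18,0,0,0,0,0,0,-0.28,0,0,0,0,0,0,-0.38,0,0,0,0,0,0,-0.48,0,0,0,0,0,0,-0.58,0,0,0,0,0,0,-0.69,0,0,0,0,0,0,-0.8,0,0,0,0,0,0,-0.91,0,0,0,0,0,0,-1,0,0,0]'

```text
time_s: 9.37
tool_pos: [0.5369, 0.3293, 0.2808]
tcp_rot: [[0.707, 0.707, 0.001], [0.707, -0.707, 0.0], [0.001, 0.0, -1.0]]
force: [-0.0, 0.5, 0.4]
gripper_width: 0.0171
finger_force: 58.5
```

Call:
drive_tool --targets '[0,-0.04,0.06,-0.05,0,0,0,0,-0.1,0.15,-0.06,0,0,0,0,-0.16,0.24,-0.06,0,0,0,0,-0.22,0.33,-0.06,0,0,0,0,-0.28,0.42,-0.06,0,0,0,0,-0.35,0.52,-0.06,0,0,0,0,-0.42,0.62,-0.06,0,0,0,0,-0.49,0.72,-0.06,0,0,0,0,-0.55,0.82,-0.06,0,0,0,0,-0.614,0.91,-0.06,0,0,0]'

```text
time_s: 10.2
tool_pos: [0.5581, 0.2198, 0.2853]
tcp_rot: [[0.708, 0.707, 0.0], [0.707, -0.708, -0.0], [-0.0, 0.0, -1.0]]
force: [0.5, -0.4, -0.3]
gripper_width: 0.0166
finger_force: 58.5
```

Call:
drive_tool --targets '[0,-0.06,0.09,0,0,0,0,0,-0.12,0.18,0,0,0,0,0,-0.18,0.27,0,0,0,0,0,-0.25,0.36,0,0,0,0,0,-0.31,0.45,0,0,0,0,0,-0.37,0.55,0,0,0,0,0,-0.43,0.64,0,0,0,0,0,-0.49,0.73,0,0,0,0,0,-0.55,0.82,0,0,0,0,0,-0.614,0.91,0,0,0,0]'

```text
time_s: 11.03
tool_pos: [0.5788, 0.1126, 0.2853]
tcp_rot: [[0.707, 0.707, -0.0], [0.707, -0.707, 0.0], [0.0, -0.0, -1.0]]
force: [0.6, -0.7, -0.5]
gripper_width: 0.0169
finger_force: 58.5
```

Call:
drive_tool --targets '[0,-0.06,0.09,0,0,0,0,0,-0.12,0.18,0,0,0,0,0,-0.18,0.27,0,0,0,0,0,-0.25,0.36,0,0,0,0,0,-0.31,0.45,0,0,0,0,0,-0.37,0.55,0,0,0,0,0,-0.43,0.64,0,0,0,0,0,-0.49,0.73,0,0,0,0,0,-0.55,0.82,0,0,0,0,0,-0.614,0.91,0,0,0,0]'

```text
time_s: 11.87
tool_pos: [0.5998, 0.0048, 0.2853]
tcp_rot: [[0.707, 0.707, 0.0], [0.707, -0.707, 0.0], [0.0, 0.0, -1.0]]
force: [0.4, 0.7, -0.9]
gripper_width: 0.0165
finger_force: 58.5
```

Call:
drive_tool --targets '[0,-0.06,0.09,0,0,0,0,0,-0.13,0.19,0,0,0,0,0,-0.2,0.29,0,0,0,0,0,-0.27,0.4,0,0,0,0,0,-0.34,0.5,0,0,0,0,0,-0.41,0.61,0,0,0,0,0,-0.48,0.71,0,0,0,0,0,-0.54,0.8,0,0,0,0,0,-0.59,0.87,0,0,0,0,0,-0.612,0.91,0,0,0,0]'

```text
time_s: 12.7
tool_pos: [0.6207, -0.1037, 0.2852]
tcp_rot: [[0.708, 0.706, -0.0], [0.706, -0.708, -0.001], [-0.001, 0.0, -1.0]]
force: [0.5, 0.3, -0.7]
gripper_width: 0.0167
finger_force: 58.5
```

Run:
```python
from h import *
from rig import *
import pickle
T,S=capture("top"),capture("scene");pickle.dump({"top":T,"scene":S},open("c2.pkl","wb"))
tiles([(T,(280,140)),(S,(165,170))],"pics/t4.png",sc=6,w=65,h=95,cols=2)
x,y,z=read_state()["tool_pos"];print(x,y,z)
for d in(.013,-.06,-.153):print(proj(T,[x,y,z+d]).round(1),proj(S,[x,y,z+d]).round(1))
```

```text
0.6207196398260891 -0.10281049907958434 0.28513879711511614
[[320.6 160.3]] [[195.  139.5]]
[[315.3 167.5]] [[198. 170.]]
[[309.9 174.9]] [[201.6 205.4]]
```

View pics/t4.png

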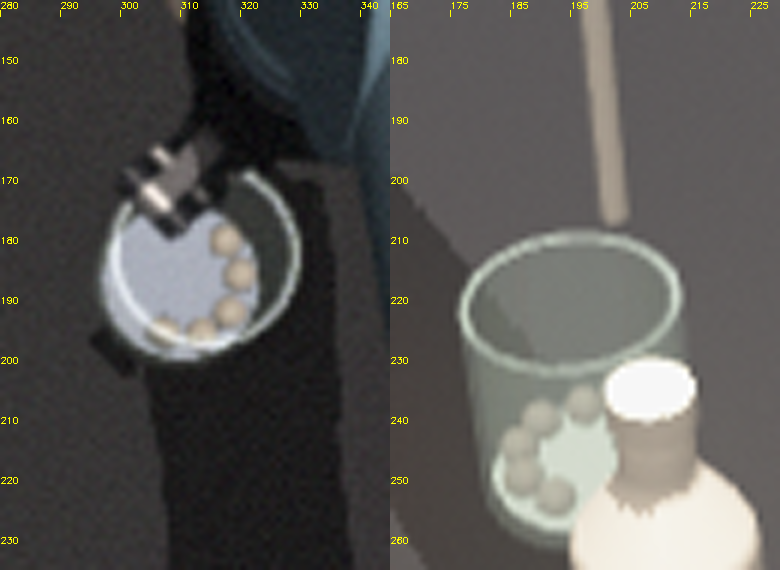

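The top tile shows all five beads on the lower right of the floor and the rod coming in at the upper left. In the scene tile the rod tip is at (202,207), over the mouth and within about 1 px of prediction. I'll descend and compute the sweep table.

Call:
drive_tool --targets '[0,0,0,0.06,0,0,0,0,0,0,0.16,0,0,0,0,0,0,0.27,0,0,0,0,0,0,0.38,0,0,0,0,0,0,0.49,0,0,0,0,0,0,0.6,0,0,0,0,0,0,0.71,0,0,0,0,0,0,0.82,0,0,0,0,0,0,0.92,0,0,0,0,0,0,1,0,0,0]'

```text
time_s: 13.63
tool_pos: [0.6203, -0.1018, 0.1839]
tcp_rot: [[0.707, 0.707, -0.001], [0.707, -0.707, 0.0], [-0.001, -0.001, -1.0]]
force: [-0.2, 0.3, -0.5]
gripper_width: 0.0165
finger_force: 58.5
```

Run:
```python
from rig import *
import numpy as np
s=read_state();x,y,z=s["tool_pos"];print(x,y,z)
c=np.array([.6095,-.1195]);p0=np.array([x,y])
th=np.r_[np.full(3,56),np.linspace(56,-200,31)[1:]];r=np.r_[np.full(3,20),np.minimum(25,20+1.0*np.arange(1,31))]
P=[c+R/1000*np.array([np.cos(t),np.sin(t)]) for t,R in zip(np.radians(th),r)]
start=p0
for k,(i,j) in enumerate([(3,13),(13,23),(23,33)]):
    for q in P[i:j]:
        d=q-start;print([round((d[0]+d[1])/.1414,2),round((d[0]-d[1])/.1414,2)],end=" ")
    d=P[j-1]-start;a,b=round((d[0]+d[1])/.1414,2),round((d[0]-d[1])/.1414,2)
    start=start+.1*np.array([(a+b)*.7071,(a-b)*.7071]);print()
```

```text
0.6202947069395894 -0.10181942453816559 0.1838577679210603
[np.float64(0.01), np.float64(0.04)] [np.float64(0.02), np.float64(0.07)] [np.float64(0.02), np.float64(0.11)] [np.float64(0.02), np.float64(0.14)] [np.float64(0.01), np.float64(0.18)] [np.float64(-0.01), np.float64(0.21)] [np.float64(-0.04), np.float64(0.24)] [np.float64(-0.07), np.float64(0.26)] [np.float64(-0.1), np.float64(0.28)] [np.float64(-0.13), np.float64(0.29)] 
[np.float64(-0.04), np.float64(0.01)] [np.float64(-0.08), np.float64(0.01)] [np.float64(-0.11), np.float64(0.0)] [np.float64(-0.15), np.float64(-0.0)] [np.float64(-0.18), np.float64(-0.02)] [np.float64(-0.22), np.float64(-0.04)] [np.float64(-0.25), np.float64(-0.06)] [np.float64(-0.27), np.float64(-0.09)] [np.float64(-0.29), np.float64(-0.12)] [np.float64(-0.31), np.float64(-0.15)] 
[np.float64(-0.01), np.float64(-0.04)] [np.float64(-0.01), np.float64(-0.08)] [np.float64(-0.01), np.float64(-0.11)] [np.float64(-0.0), np.float64(-0.15)] [np.float64(0.01), np.float64(-0.19)] [np.float64(0.02), np.float64(-0.22)] [np.float64(0.05), np.float64(-0.25)] [np.float64(0.07), np.float64(-0.28)] [np.float64(0.1), np.float64(-0.3)] [np.float64(0.13), np.float64(-0.32)]
```

Call:
drive_tool --targets '[0,0.0,0.0,0.06,0,0,0,0,0.01,0.03,0.12,0,0,0,0,0.02,0.07,0.17,0,0,0,0,0.02,0.12,0.21,0,0,0,0,0.01,0.17,0.21,0,0,0,0,-0.01,0.21,0.21,0,0,0,0,-0.04,0.24,0.21,0,0,0,0,-0.07,0.26,0.21,0,0,0,0,-0.1,0.28,0.21,0,0,0,0,-0.13,0.29,0.21,0,0,0]'

```text
time_s: 14.47
tool_pos: [0.6319, -0.1322, 0.1645]
tcp_rot: [[0.707, 0.707, 0.0], [0.707, -0.707, -0.0], [0.0, 0.0, -1.0]]
force: [0.2, 0.0, -0.5]
gripper_width: 0.0163
finger_force: 58.5
```

Call:
drive_tool --targets '[0,-0.04,0.01,0,0,0,0,0,-0.08,0.01,0,0,0,0,0,-0.11,0,0,0,0,0,0,-0.15,0,0,0,0,0,0,-0.18,-0.02,0,0,0,0,0,-0.22,-0.04,0,0,0,0,0,-0.25,-0.06,0,0,0,0,0,-0.27,-0.09,0,0,0,0,0,-0.29,-0.12,0,0,0,0,0,-0.31,-0.15,0,0,0,0]'

```text
time_s: 15.3
tool_pos: [0.5988, -0.1429, 0.1642]
tcp_rot: [[0.707, 0.707, -0.001], [0.707, -0.707, -0.0], [-0.001, -0.0, -1.0]]
force: [-0.2, -0.2, 0.4]
gripper_width: 0.0166
finger_force: 58.4
```

Call:
drive_tool --targets '[0,-0.01,-0.04,0,0,0,0,0,-0.01,-0.08,0,0,0,0,0,-0.01,-0.11,0,0,0,0,0,0,-0.15,0,0,0,0,0,0.01,-0.19,0,0,0,0,0,0.02,-0.22,0,0,0,0,0,0.05,-0.25,0,0,0,0,0,0.07,-0.28,0,0,0,0,0,0.1,-0.3,0,0,0,0,0,0.13,-0.32,0,0,0,0]'

```text
time_s: 16.13
tool_pos: [0.5858, -0.1104, 0.1642]
tcp_rot: [[0.707, 0.707, -0.001], [0.707, -0.707, 0.0], [-0.0, -0.001, -1.0]]
force: [0.9, -0.2, -1.5]
gripper_width: 0.0165
finger_force: 58.6
```

Run:
```python
from h import *
from rig import *
import pickle
T,S=capture("top"),capture("scene");pickle.dump({"top":T,"scene":S},open("c3.pkl","wb"))
tiles([(T,(280,140)),(S,(165,170))],"pics/t5.png",sc=6,w=65,h=95,cols=2)
print(read_state()["tool_pos"],read_state()["force"])
```

```text
[ 0.58607932 -0.10994306  0.16422598] [ 0.11965302 -0.24204795 -0.90884599]
```

View pics/t5.png

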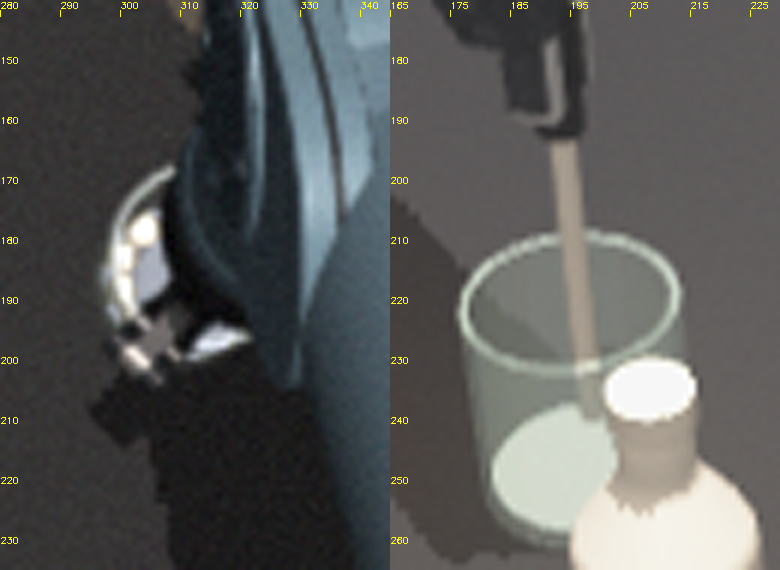

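The scene tile shows the beads gone from their old arc and the jar rim unmoved. The top tile shows the pushed beads on the far side, at about (304,178)–(300,190). I'll lift out and go over the beaker.

Call:
drive_tool --targets '[0,0,0,-0.04,0,0,0,0,0,0,-0.12,0,0,0,0,0,0,-0.22,0,0,0,0,0,0,-0.33,0,0,0,0,0,0,-0.44,0,0,0,0,0,0,-0.55,0,0,0,0,0,0,-0.66,0,0,0,0,0,0,-0.78,0,0,0,0,0,0,-0.9,0,0,0,0,0,0,-1,0,0,0]'

```text
time_s: 17.07
tool_pos: [0.5863, -0.111, 0.266]
tcp_rot: [[0.707, 0.707, 0.001], [0.707, -0.707, -0.0], [0.001, 0.001, -1.0]]
force: [0.7, 0.1, -0.5]
gripper_width: 0.0165
finger_force: 58.6
```

Call:
drive_tool --targets '[0,0.02,-0.05,-0.08,0,0,0,0,0.05,-0.12,-0.15,0,0,0,0,0.07,-0.19,-0.21,0,0,0,0,0.1,-0.27,-0.21,0,0,0,0,0.12,-0.34,-0.21,0,0,0,0,0.15,-0.42,-0.21,0,0,0,0,0.17,-0.49,-0.21,0,0,0,0,0.2,-0.57,-0.21,0,0,0,0,0.22,-0.64,-0.21,0,0,0,0,0.25,-0.71,-0.21,0,0,0]'

```text
time_s: 17.9
tool_pos: [0.5529, -0.0425, 0.2851]
tcp_rot: [[0.707, 0.707, -0.0], [0.707, -0.707, -0.0], [-0.0, -0.0, -1.0]]
force: [-1.0, -0.3, -0.3]
gripper_width: 0.0168
finger_force: 58.6
```

Call:
drive_tool --targets '[0,0.03,-0.07,0,0,0,0,0,0.05,-0.14,0,0,0,0,0,0.08,-0.21,0,0,0,0,0,0.1,-0.28,0,0,0,0,0,0.13,-0.35,0,0,0,0,0,0.15,-0.43,0,0,0,0,0,0.18,-0.5,0,0,0,0,0,0.2,-0.57,0,0,0,0,0,0.23,-0.64,0,0,0,0,0,0.25,-0.71,0,0,0,0]'

```text
time_s: 18.73
tool_pos: [0.5207, 0.0255, 0.2853]
tcp_rot: [[0.707, 0.707, 0.0], [0.707, -0.707, 0.0], [0.0, 0.0, -1.0]]
force: [-0.2, 0.4, -0.3]
gripper_width: 0.0168
finger_force: 58.6
```

Call:
drive_tool --targets '[0,0.03,-0.08,0,0,0,0,0,0.06,-0.16,0,0,0,0,0,0.09,-0.25,0,0,0,0,0,0.12,-0.34,0,0,0,0,0,0.15,-0.43,0,0,0,0,0,0.18,-0.52,0,0,0,0,0,0.21,-0.6,0,0,0,0,0,0.24,-0.66,0,0,0,0,0,0.25,-0.7,0,0,0,0,0,0.257,-0.71,0,0,0,0]'

```text
time_s: 19.57
tool_pos: [0.4885, 0.0939, 0.2853]
tcp_rot: [[0.706, 0.708, -0.0], [0.708, -0.706, 0.0], [0.0, -0.0, -1.0]]
force: [0.0, 0.1, -1.4]
gripper_width: 0.0165
finger_force: 58.6
```

Run:
```python
from h import *
from rig import *
import pickle
T,S=capture("top"),capture("scene");pickle.dump({"top":T,"scene":S},open("c4.pkl","wb"))
tiles([(T,(280,140)),(S,(220,110))],"pics/t6.png",sc=6,w=65,h=95,cols=2)
x,y,z=read_state()["tool_pos"];print(x,y,z,read_state()["time_s"]);print(proj(S,[x,y,z-.153]),proj(T,[x,y,z-.153]),onz(S,(254.7,163.8),.11))
```

```text
0.4889369727891428 0.0931083172212894 0.28526433295260284 19.6667
[[253.40689083 155.20408209]] [[231.47115856 226.35628841]] [0.49519339 0.09309266 0.11      ]
```

View pics/t6.png

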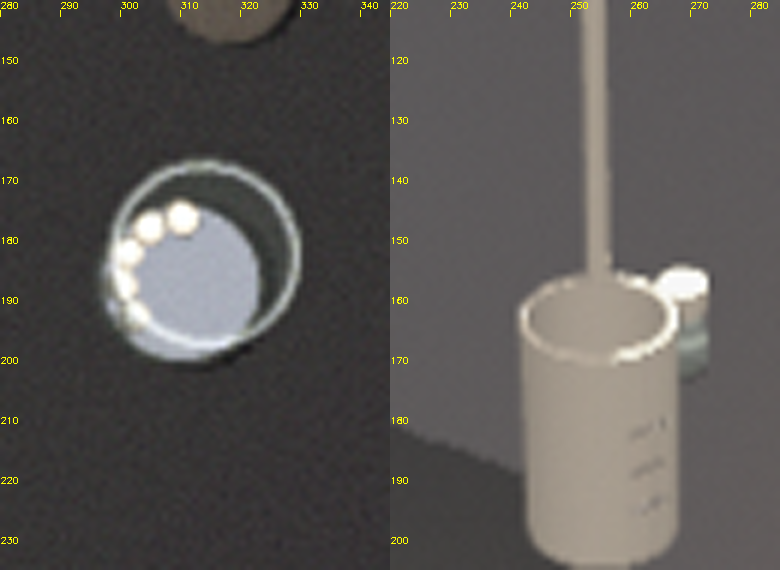

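The top tile shows all five beads moved to the opposite arc, (301,192) to (310,176), with the jar rim unmoved. In the scene tile the rod hangs centred over the beaker mouth, whose centre is at (254.5,163). I'll lower it, tilting gently so that it ends up against the rim.

Call:
drive_tool --targets '[0,0,0,0.06,0,0,0,0,0,0,0.16,0,0,0,0,0,0,0.27,0,0,0,0,0,0,0.38,0,0,0,0,0,0,0.49,0,0,0,0,0,0,0.6,0,0,0,0,0,0,0.71,0,0,0,0,0,0,0.82,0,0,0,0,0,0,0.92,0,0,0,0,0,0,1,0,0,0]'

```text
time_s: 20.5
tool_pos: [0.4886, 0.0931, 0.1839]
tcp_rot: [[0.707, 0.707, -0.001], [0.707, -0.707, -0.0], [-0.001, -0.001, -1.0]]
force: [0.3, 0.7, -0.2]
gripper_width: 0.0164
finger_force: 58.6
```

Call:
drive_tool --targets '[0,0.04,0,0.03,0,-0.02,0,0,0.08,0,0.06,0,-0.04,0,0,0.12,0,0.1,0,-0.06,0,0,0.16,0,0.13,0,-0.08,0,0,0.2,0,0.16,0,-0.1,0,0,0.24,0,0.19,0,-0.12,0,0,0.28,0,0.22,0,-0.14,0,0,0.32,0,0.25,0,-0.16,0,0,0.36,0,0.28,0,-0.178,0,0,0.36,0,0.28,0,-0.178,0]'

```text
time_s: 21.33
tool_pos: [0.5148, 0.1201, 0.156]
tcp_rot: [[0.678, 0.708, -0.196], [0.681, -0.706, -0.195], [-0.276, -0.001, -0.961]]
force: [0.4, 0.6, 0.7]
gripper_width: 0.0165
finger_force: 58.6
```

Call:
drive_tool --targets '[0,0.001,0,0.003,0,0,0,0,0.002,0,0.006,0,0,0,0,0.003,0,0.009,0,0,0,0,0.004,0,0.012,0,0,0,0,0.005,0,0.015,0,0,0,0,0.005,0,0.017,0,0,0,0,0.006,0,0.019,0,0,0,0,0.006,0,0.021,0,0,0,0,0.006,0,0.021,0,0,0,0,0.006,0,0.021,0,0,0]'

```text
time_s: 22.17
tool_pos: [0.5147, 0.1186, 0.1555]
tcp_rot: [[0.68, 0.707, -0.194], [0.68, -0.707, -0.195], [-0.275, 0.001, -0.961]]
force: [-0.4, 0.2, 4.4]
gripper_width: 0.0165
finger_force: 58.8
```

Call:
drive_tool --targets '[0.15,0,0,0,0,0,0,0.3,0,0,0,0,0,0,0.5,0,0,0,0,0,0,0.6,0,0,0,0,0,0,0.6,0,0,0,0,0,0,0.6,0,0,-0.06,0,0,0,0.6,0,0,-0.16,0,0,0,0.6,0,0,-0.3,0,0,0,0.6,0,0,-0.5,0,0,0,0.6,0,0,-0.7,0,0,0]'

```text
time_s: 23.0
tool_pos: [0.5281, 0.1325, 0.2238]
tcp_rot: [[0.68, 0.707, -0.195], [0.68, -0.707, -0.195], [-0.276, -0.0, -0.961]]
force: [-0.9, 0.7, -0.0]
gripper_width: 0.0512
finger_force: 0.0
```

Call:
drive_tool --targets '[0.6,0,0,-0.15,0,0,0,0.6,0,0,-0.3,0,0,0,0.6,0,0,-0.4,0,0.04,0,0.6,0,0.1,-0.42,0,0.08,0,0.6,0,0.25,-0.42,0,0.12,0,0.6,0,0.4,-0.42,0,0.16,0,0.6,0,0.55,-0.42,0,0.178,0,0.6,0,0.7,-0.42,0,0.178,0,0.6,0,0.85,-0.42,0,0.178,0,0.6,0,1,-0.42,0,0.178,0]'

```text
time_s: 23.83
tool_pos: [0.608, 0.0694, 0.2633]
tcp_rot: [[0.707, 0.708, -0.0], [0.708, -0.707, -0.0], [-0.0, 0.0, -1.0]]
force: [-0.1, 0.9, 0.5]
gripper_width: 0.0515
finger_force: 0.0
```

Run:
```python
from h import *
from rig import *
import pickle
T,S=capture("top"),capture("scene");pickle.dump({"top":T,"scene":S},open("c5.pkl","wb"))
tiles([(T,(200,165)),(S,(220,110))],"pics/t7.png",sc=6,w=65,h=95,cols=2)
s=read_state();print(s["tool_pos"],s["tcp_rot"],s["time_s"])
```

```text
[0.60887242 0.06753752 0.26243972] [[ 7.09203484e-01  7.05003839e-01  7.62271934e-05]
 [ 7.05003567e-01 -7.09203106e-01 -9.62098714e-04]
 [-6.24222725e-04  7.36064203e-04 -9.99999534e-01]] 23.9333
```

View pics/t7.png

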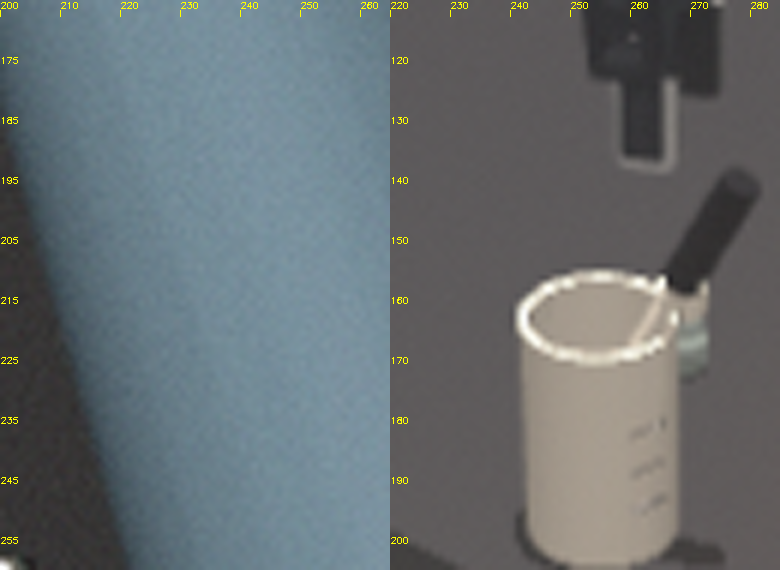

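The rod rests in the beaker, leaning on the rim, with its handle at (276,142)–(268,157) in the scene tile. The beaker rim has not moved. Next is the stopper.

Call:
drive_tool --targets '[0.6,-0.08,0.05,0,0,0,0,0.6,-0.15,0.1,0,0,0,0,0.6,-0.23,0.15,0,0,0,0,0.6,-0.3,0.19,0,0,0,0,0.6,-0.38,0.24,0,0,0,0,0.6,-0.46,0.29,0,0,0,0,0.6,-0.53,0.34,0,0,0,0,0.6,-0.61,0.39,0,0,0,0,0.6,-0.69,0.44,0,0,0,0,0.6,-0.762,0.486,0,0,0,0]'

```text
time_s: 24.77
tool_pos: [0.5871, -0.0197, 0.2628]
tcp_rot: [[0.707, 0.707, -0.0], [0.707, -0.707, -0.0], [-0.0, 0.0, -1.0]]
force: [-0.5, -0.2, -1.2]
gripper_width: 0.0512
finger_force: 0.0
```

Call:
drive_tool --targets '[0.6,-0.08,0.05,0.03,0,0,0,0.6,-0.15,0.1,0.06,0,0,0,0.6,-0.23,0.15,0.09,0,0,0,0.6,-0.3,0.19,0.12,0,0,0,0.6,-0.38,0.24,0.15,0,0,0,0.6,-0.46,0.29,0.18,0,0,0,0.6,-0.53,0.34,0.21,0,0,0,0.6,-0.61,0.39,0.24,0,0,0,0.6,-0.69,0.44,0.27,0,0,0,0.6,-0.762,0.486,0.3,0,0,0]'

```text
time_s: 25.6
tool_pos: [0.5676, -0.1079, 0.2324]
tcp_rot: [[0.707, 0.707, -0.0], [0.707, -0.707, -0.0], [-0.0, 0.0, -1.0]]
force: [-0.2, -0.2, -0.4]
gripper_width: 0.0511
finger_force: 0.0
```

Call:
drive_tool --targets '[0.6,-0.08,0.05,0.05,0,0,0,0.6,-0.15,0.1,0.1,0,0,0,0.6,-0.23,0.15,0.15,0,0,0,0.6,-0.3,0.19,0.2,0,0,0,0.6,-0.38,0.24,0.25,0,0,0,0.6,-0.46,0.29,0.3,0,0,0,0.6,-0.53,0.34,0.35,0,0,0,0.6,-0.61,0.39,0.4,0,0,0,0.6,-0.69,0.44,0.45,0,0,0,0.6,-0.762,0.486,0.5,0,0,0]'

```text
time_s: 26.43
tool_pos: [0.5481, -0.1962, 0.1822]
tcp_rot: [[0.707, 0.707, -0.0], [0.707, -0.707, -0.0], [-0.0, 0.0, -1.0]]
force: [0.4, 1.0, 0.2]
gripper_width: 0.0514
finger_force: 0.0
```

Call:
drive_tool --targets '[0.6,-0.08,0.05,0.05,0,0,0,0.6,-0.17,0.11,0.11,0,0,0,0.6,-0.26,0.17,0.17,0,0,0,0.6,-0.36,0.23,0.24,0,0,0,0.6,-0.46,0.29,0.31,0,0,0,0.6,-0.55,0.35,0.38,0,0,0,0.6,-0.63,0.4,0.45,0,0,0,0.6,-0.7,0.45,0.52,0,0,0,0.6,-0.75,0.48,0.57,0,0,0,0.6,-0.762,0.486,0.6,0,0,0]'

```text
time_s: 27.27
tool_pos: [0.5281, -0.2846, 0.1217]
tcp_rot: [[0.708, 0.706, -0.001], [0.706, -0.708, -0.0], [-0.001, -0.001, -1.0]]
force: [0.2, 0.1, -0.3]
gripper_width: 0.0516
finger_force: 0.0
```

Call:
drive_tool --targets '[0.6,0.007,0.02,0.06,0,0,0,0.6,0.007,0.02,0.16,0,0,0,0.6,0.007,0.02,0.27,0,0,0,0.6,0.007,0.02,0.38,0,0,0,0.6,0.007,0.02,0.49,0,0,0,0.6,0.007,0.02,0.6,0,0,0,0.6,0.007,0.02,0.7,0,0,0,0.6,0.007,0.02,0.78,0,0,0,0.6,0.007,0.02,0.84,0,0,0,0.6,0.007,0.02,0.86,0,0,0]'

```text
time_s: 28.1
tool_pos: [0.5302, -0.2839, 0.0355]
tcp_rot: [[0.707, 0.707, -0.001], [0.707, -0.707, 0.001], [-0.0, -0.001, -1.0]]
force: [-1.0, -0.2, 0.0]
gripper_width: 0.0513
finger_force: 0.0
```

Call:
drive_tool --targets '[0.5,0,0,0,0,0,0,0.4,0,0,0,0,0,0,0.35,0,0,0,0,0,0,0.3,0,0,0,0,0,0,0.2,0,0,0,0,0,0,0,0,0,0,0,0,0,0,0,0,0,0,0,0,0,0,0,0,0,0,0,0,0,0,0,0,0,0,0,0,0,-0.02,0,0,0]'

```text
time_s: 28.93
tool_pos: [0.5306, -0.2842, 0.0387]
tcp_rot: [[0.707, 0.707, -0.0], [0.707, -0.707, 0.0], [-0.0, -0.0, -1.0]]
force: [-0.3, -0.8, -1.7]
gripper_width: 0.0238
finger_force: 58.9
```

Call:
drive_tool --targets '[0,0,0,-0.06,0,0,0,0,0,0,-0.14,0,0,0,0,0,0,-0.24,0,0,0,0,0,0,-0.35,0,0,0,0,0,0,-0.46,0,0,0,0,0,0,-0.57,0,0,0,0,0,0,-0.68,0,0,0,0,0,0,-0.8,0,0,0,0,0,0,-0.92,0,0,0,0,0,0,-1,0,0,0]'

```text
time_s: 29.77
tool_pos: [0.5313, -0.2844, 0.1407]
tcp_rot: [[0.707, 0.707, 0.001], [0.707, -0.707, -0.001], [0.0, 0.002, -1.0]]
force: [0.3, 0.4, -1.2]
gripper_width: 0.024
finger_force: 58.9
```

Run:
```python
from h import *
from rig import *
import pickle
T,S=capture("top"),capture("scene");pickle.dump({"top":T,"scene":S},open("c6.pkl","wb"))
tiles([(T,(340,165)),(S,(80,150))],"pics/t8.png",sc=6,w=65,h=95,cols=2)
s=read_state();x,y,z=s["tool_pos"];print(x,y,z,s["time_s"],s["gripper_width"])
for c in(T,S):print(proj(c,[[x,y,z-.036],[x,y,z-.036+.033],[x,y,z+.029]]).round(1).tolist())
```

```text
0.5318386868008446 -0.2847012613667544 0.14064600737886834 29.8667 0.023661147749531118
[[380.2, 211.6], [384.6, 210.5], [389.2, 209.5]]
[[112.7, 217.7], [109.9, 206.0], [107.2, 194.2]]
```

View pics/t8.png

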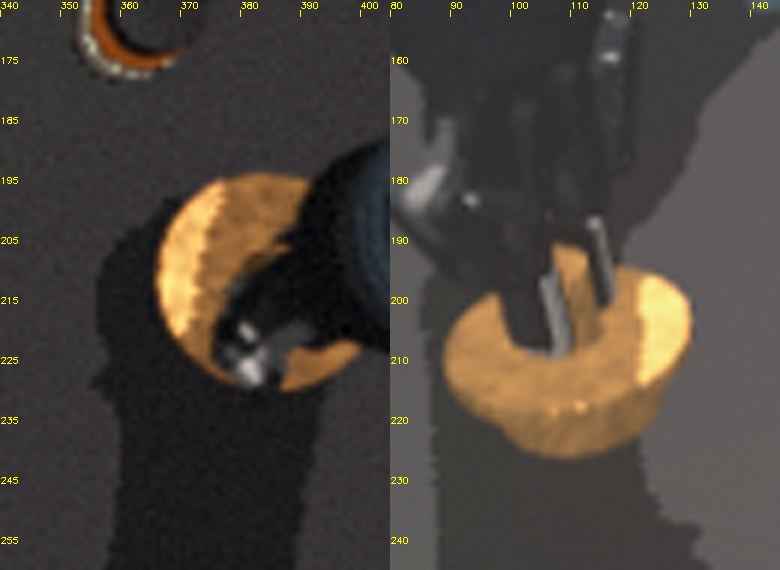

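The top tile shows the stopper held level, its flange circle centred near (384.4,211.8) with radius about 18 px. The scene tile shows both fingers on the knob. I'll fit the flange and jar rim in the same camera for the relative shift.

```bash
cat > fit.py <<'E'
from h import *
import pickle
def stop(T,z,x0=0,rng=(0,9999)):
    hsv=cv2.cvtColor(T["pixels"],cv2.COLOR_RGB2HSV);H,s,v=cv2.split(hsv)
    m=((H>8)&(H<26)&(s>80)&(v>90)).astype(np.uint8);m[:190]=0;m[240:]=0;m[:,:355]=0;m[:,405:]=0
    c=np.vstack(cv2.findContours(m,0,cv2.CHAIN_APPROX_NONE)[0])[:,0]
    return robust(np.array([onz(T,p,z) for p in c]),.045)
def robust(X,R):
    from scipy.optimize import least_squares
    f=lambda p:np.hypot(X[:,0]-p[0],X[:,1]-p[1])-R
    r=least_squares(f,[np.mean(X[:,0]),np.mean(X[:,1])],loss="cauchy",f_scale=.0008)
    return r.x,(abs(f(r.x))<.0015).sum(),len(X)
def jar(T,c0=(.6085,-.1195),z=.09,R=.041):
    g=T["pixels"].astype(float).sum(2);X=[]
    for t in np.radians(range(0,360,4)):
        rr=np.linspace(.036,.046,41);P=[[c0[0]+r*np.cos(t),c0[1]+r*np.sin(t),z] for r in rr]
        uv=proj(T,P).astype(np.float32);v=cv2.remap(g.astype(np.float32),uv[:,0].reshape(1,-1),uv[:,1].reshape(1,-1),cv2.INTER_LINEAR).ravel()
        X.append(P[int(v.argmax())])
    return robust(np.array(X),R)
E
python3 - <<'E'
from fit import *
T=pickle.load(open("c6.pkl","rb"))["top"];print("stopper",stop(T,.1376))
T0=pickle.load(open("c0.pkl","rb"))
for n in("c0","c4"):
    print(n,jar(pickle.load(open(n+".pkl","rb"))["top"]))
print("scene",jar(T0["scene"]))
# scene: stopper flange vs jar
hsv=cv2.cvtColor(pickle.load(open("c6.pkl","rb"))["scene"]["pixels"],cv2.COLOR_RGB2HSV)
E
```

```text
stopper (array([ 0.53070517, -0.28402105]), np.int64(54), 118)
c0 (array([ 0.60941307, -0.11788206]), np.int64(42), 90)
c4 (array([ 0.60971453, -0.11771331]), np.int64(49), 90)
scene (array([ 0.61037778, -0.11859886]), np.int64(52), 90)
```

Call:
drive_tool --targets '[0,0.05,-0.02,-0.08,0,0,0,0,0.12,-0.04,-0.16,0,0,0,0,0.2,-0.07,-0.24,0,0,0,0,0.29,-0.1,-0.3,0,0,0,0,0.38,-0.14,-0.3,0,0,0,0,0.47,-0.17,-0.3,0,0,0,0,0.57,-0.21,-0.3,0,0,0,0,0.67,-0.24,-0.3,0,0,0,0,0.77,-0.28,-0.3,0,0,0,0,0.86,-0.31,-0.3,0,0,0]'

```text
time_s: 30.7
tool_pos: [0.57, -0.1999, 0.1684]
tcp_rot: [[0.707, 0.708, -0.001], [0.708, -0.707, 0.001], [0.0, -0.001, -1.0]]
force: [-0.5, 0.0, -2.3]
gripper_width: 0.0239
finger_force: 59.0
```

Call:
drive_tool --targets '[0,0.1,-0.03,0,0,0,0,0,0.2,-0.07,0,0,0,0,0,0.3,-0.1,0,0,0,0,0,0.4,-0.14,0,0,0,0,0,0.5,-0.18,0,0,0,0,0,0.6,-0.21,0,0,0,0,0,0.69,-0.25,0,0,0,0,0,0.77,-0.28,0,0,0,0,0,0.83,-0.3,0,0,0,0,0,0.87,-0.31,0,0,0,0]'

```text
time_s: 31.53
tool_pos: [0.6096, -0.1169, 0.1688]
tcp_rot: [[0.706, 0.708, 0.0], [0.708, -0.706, 0.0], [0.0, -0.0, -1.0]]
force: [0.1, -0.6, -2.4]
gripper_width: 0.0236
finger_force: 59.0
```

Run:
```python
from fit import *
from rig import *
T,S=capture("top"),capture("scene");pickle.dump({"top":T,"scene":S},open("c7.pkl","wb"))
tiles([(T,(280,140)),(S,(165,150))],"pics/t9.png",sc=6,w=65,h=95,cols=2)
s=read_state();x,y,z=s["tool_pos"];print(x,y,z,s["time_s"])
for c in(T,S):print(proj(c,[[x-.001,y+.0007,z-.036+.029],[.609,-.1185,.09]]).round(1).tolist())
```

```text
0.6095912884215983 -0.11725358355926233 0.16874864714590013 31.6333
[[317.2, 177.6], [313.7, 182.2]]
[[192.5, 193.5], [194.7, 219.6]]
```

View pics/t9.png

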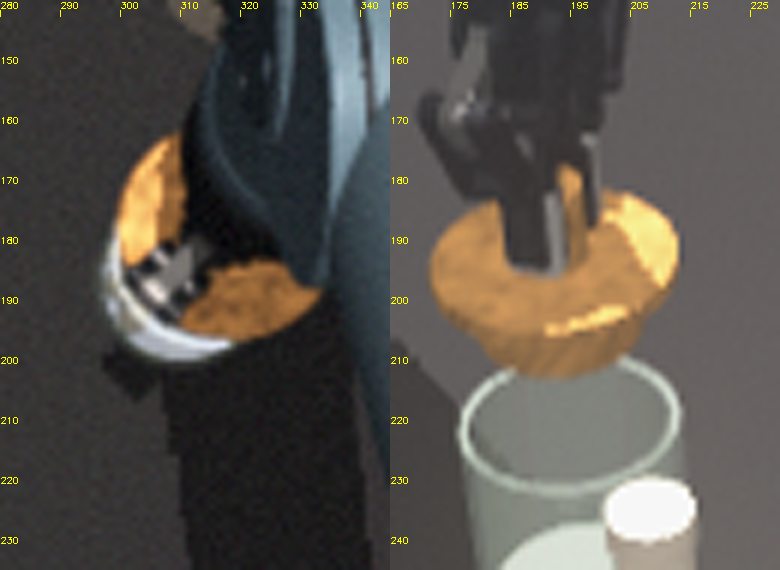

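In the scene tile the flange spans x 171.7–213.3 (centre 192.5, as predicted) and the jar rim spans 176.7–213.5, so they line up to about 1 mm. I'll descend partway and watch the force.

Call:
drive_tool --targets '[0,-0.004,0.016,0.04,0,0,0,0,-0.004,0.016,0.1,0,0,0,0,-0.004,0.016,0.17,0,0,0,0,-0.004,0.016,0.24,0,0,0,0,-0.004,0.016,0.31,0,0,0,0,-0.004,0.016,0.38,0,0,0,0,-0.004,0.016,0.44,0,0,0,0,-0.004,0.016,0.5,0,0,0,0,-0.004,0.016,0.54,0,0,0,0,-0.004,0.016,0.55,0,0,0]'

```text
time_s: 32.47
tool_pos: [0.6096, -0.1194, 0.1128]
tcp_rot: [[0.707, 0.707, -0.001], [0.707, -0.707, 0.0], [-0.001, -0.001, -1.0]]
force: [-0.3, 0.5, -1.5]
gripper_width: 0.0239
finger_force: 59.0
```

Call:
drive_tool --targets '[0,0,0,0.01,0,0,0,0,0,0,0.02,0,0,0,0,0,0,0.03,0,0,0,0,0,0,0.04,0,0,0,0,0,0,0.05,0,0,0,0,0,0,0.06,0,0,0,0,0,0,0.07,0,0,0,0,0,0,0.08,0,0,0,0,0,0,0.09,0,0,0,0,0,0,0.1,0,0,0]'

```text
time_s: 33.3
tool_pos: [0.6102, -0.1193, 0.1037]
tcp_rot: [[0.707, 0.707, 0.0], [0.707, -0.707, 0.0], [0.0, 0.0, -1.0]]
force: [0.5, 0.8, -1.9]
gripper_width: 0.0233
finger_force: 59.0
```

Call:
drive_tool --targets '[0,0,0,0.005,0,0,0,0,0,0,0.01,0,0,0,0,0,0,0.015,0,0,0,0,0,0,0.02,0,0,0,0,0,0,0.023,0,0,0,0,0,0,0.026,0,0,0,0,0,0,0.028,0,0,0,0,0,0,0.03,0,0,0,0,0,0,0.03,0,0,0,0,0,0,0.03,0,0,0]'

```text
time_s: 34.13
tool_pos: [0.6112, -0.119, 0.1026]
tcp_rot: [[0.707, 0.707, 0.002], [0.707, -0.707, 0.0], [0.002, 0.002, -1.0]]
force: [-3.0, 1.4, 11.0]
gripper_width: 0.0237
finger_force: 60.4
```

Call:
drive_tool --targets '[0,-0.002,-0.005,0,0,0,0,0,-0.004,-0.011,0,0,0,0,0,-0.004,-0.011,0.003,0,0,0,0,-0.004,-0.011,0.006,0,0,0,0,-0.004,-0.011,0.006,0,0,0,0,-0.004,-0.011,0.006,0,0,0,0,-0.004,-0.011,0.006,0,0,0,0,-0.004,-0.011,0.006,0,0,0,0,-0.004,-0.011,0.006,0,0,0,0,-0.004,-0.011,0.006,0,0,0]'

```text
time_s: 34.97
tool_pos: [0.6112, -0.1189, 0.1026]
tcp_rot: [[0.707, 0.707, 0.004], [0.707, -0.707, -0.001], [0.003, 0.003, -1.0]]
force: [-1.0, 0.6, 12.4]
gripper_width: 0.0235
finger_force: 60.7
```

Run:
```python
from fit import *
from rig import *
T,S=capture("top"),capture("scene");pickle.dump({"top":T,"scene":S},open("c8.pkl","wb"))
s=read_state();x,y,z=s["tool_pos"];print(x,y,z,s["time_s"],s["force"],s["wrist_torque"])
hsv=cv2.cvtColor(S["pixels"],cv2.COLOR_RGB2HSV);H,sa,v=cv2.split(hsv)
m=((H>8)&(H<26)&(sa>80)&(v>90)).astype(np.uint8);m[:190]=0;m[:,:160]=0;m[:,225:]=0
ys,xs=np.nonzero(m[:255]);print("cork ext",xs.min(),xs.max(),ys.min(),ys.max())
for zz in(.09,.098):
    q=proj(S,[[.609+.045*np.cos(t),-.1185+.045*np.sin(t),zz] for t in np.linspace(0,6.28,90)]);print(zz,q.min(0),q.max(0))
```

```text
0.6111921542564217 -0.11891404612023825 0.10255789734167729 35.0667 [-1.33180796  0.17558478 13.54840197] [ 0.27079337  0.40413471 -0.02292225]
cork ext 174 213 202 232
0.09 [174.67607599 207.44833387] [214.6309951  232.57101143]
0.098 [174.27184085 204.70609717] [214.39655475 229.7560829 ]
```

Call:
drive_tool --targets '[0.3,0,0,-0.005,0,0,0,0.35,0,0,-0.005,0,0,0,0.45,0,0,-0.005,0,0,0,0.6,0,0,-0.005,0,0,0,0.6,0,0,-0.005,0,0,0,0.6,0,0,-0.05,0,0,0,0.6,0,0,-0.15,0,0,0,0.6,0,0,-0.3,0,0,0,0.6,0,0,-0.5,0,0,0,0.6,0,0,-0.7,0,0,0]'

```text
time_s: 35.9
tool_pos: [0.6089, -0.1189, 0.1715]
tcp_rot: [[0.707, 0.707, -0.0], [0.707, -0.707, 0.0], [-0.0, -0.0, -1.0]]
force: [0.4, -0.3, 0.3]
gripper_width: 0.0513
finger_force: 0.0
```

Call:
drive_tool --targets '[0.6,0,0,-0.2,0,0,0,0.6,0,0,-0.4,0,0,0,0.6,-0.1,0,-0.6,0,0,0,0.6,-0.2,0,-0.7,0,0,0,0.6,-0.35,0,-0.8,0,0,0,0.6,-0.5,0,-0.8,0,0,0,0.6,-0.65,0,-0.8,0,0,0,0.6,-0.8,0,-0.8,0,0,0,0.6,-0.9,0,-0.8,0,0,0,0.6,-1,0,-0.8,0,0,0]'

```text
time_s: 36.73
tool_pos: [0.5368, -0.1907, 0.2494]
tcp_rot: [[0.708, 0.706, -0.001], [0.706, -0.708, 0.0], [-0.001, -0.001, -1.0]]
force: [0.3, -0.4, 0.4]
gripper_width: 0.0514
finger_force: 0.0
```

Call:
drive_tool --targets '[0.6,-0.1,0,0,0,0,0,0.6,-0.2,0,0,0,0,0,0.6,-0.3,0,0,0,0,0,0.6,-0.4,0,0,0,0,0,0.6,-0.5,0,0,0,0,0,0.6,-0.6,0,0,0,0,0,0.6,-0.7,0,0,0,0,0,0.6,-0.8,0,0,0,0,0,0.6,-0.8,0,0,0,0,0,0.6,-0.8,0,0,0,0]'

```text
invalid input
```

Run:
```python
from fit import *
from rig import *
T,S=capture("top"),capture("scene");pickle.dump({"top":T,"scene":S},open("c9.pkl","wb"))
s=read_state();print(s["tool_pos"],s["time_s"],s["force"])
a=cv2.resize(S["pixels"][150:280,150:300,::-1],None,fx=3,fy=3,interpolation=2);b=cv2.resize(T["pixels"][130:260,210:320,::-1],None,fx=3,fy=3,interpolation=2)
cv2.imwrite("pics/t10.png",np.hstack([a,b]))
for zz in(.09,.098):
    q=proj(S,[[.609+.045*np.cos(t),-.1185+.045*np.sin(t),zz] for t in np.linspace(0,6.28,90)]);print(zz,q.min(0),q.max(0))
```

```text
[ 0.53680072 -0.19151387  0.24964746] 36.8333 [ 0.28638935 -0.62559242 -0.34386726]
0.09 [174.67607599 207.44833387] [214.6309951  232.57101143]
0.098 [174.27184085 204.70609717] [214.39655475 229.7560829 ]
```

View pics/t10.png

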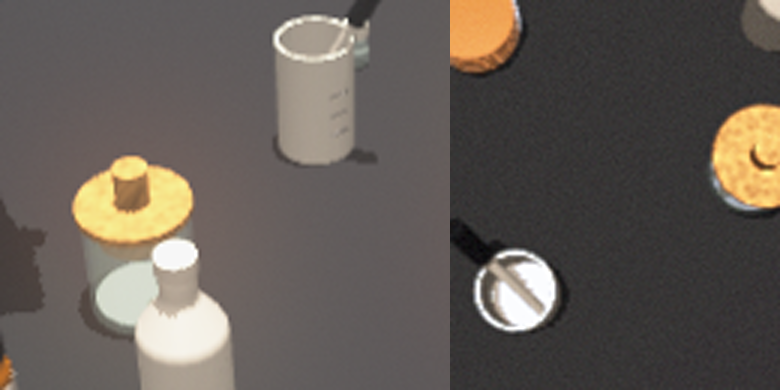

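In the scene half the stopper sits level on the jar, with its flange spanning x 174–214 and y 204–232, which matches a seated flange at z 0.090–0.098. The rod leans in the beaker, which has not moved. The arm is clear, so I'm handing in.

```bash
python3 -c "
from rig import *
print(sign_off())"
```

```text
the job is handed in; nothing more can be done
None
```

I stirred every bead well away from where it lay (54 mm or more for the two I worked out), lowered the rod tip-down into the rinse beaker, seated the stopper on the jar with all the beads inside, and handed the job in at about 37 s; the verdict was not shown.

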